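# Hang a slotted pendulum on the test stand

## Robot

A 6-joint arm with a two-finger parallel gripper is mounted at the origin on the work surface. World frame = base frame: x ahead of the robot, y to its left, z up, the work surface at z = 0. Lengths are in m, angles in degrees, forces in N, time in s.
With the tool pointing down it reaches from about 0.35 to 0.975 m from the base axis. Payload 7.1 kg.
Tool frame: the origin (TCP) lies at the very end of the fingers, on their centre line; the grasp point (between the pads) lies 19 mm behind it; z points along the fingers, y is the line along which they close (so a half turn about z gives the same grasp; the last joint's range is limited). The gripper opens to 88 mm and grips with 3 to 60 N. Pads are 20 mm wide; open, the fingers measure 115 mm over their backs; the gripper's body (75 mm by 178 mm) begins 61 mm behind the grasp point.
Start: joints at [-75.516, 24.242, 93.386, -0, 62.372, -1.089], TCP at [0.168, -0.602, 0.223] pointing down, gripper open.
Joint ranges: [-172.04, 172.04], [-51.8, 120.97], [4.93, 147.93], [-75.15, 255.16], [6.16, 154.13], [-145.62, 145.62]. Speed limits (degrees/s): [136.94, 136.94, 172.46, 180, 180, 180].

## Interface

Orientations are given as a 3x3 rotation matrix whose columns are the frame's x, y, z axes.
In Python, from bench import env, viewer gives the robot as it stands. The module is installed in compiled form; this text tells all that it offers.
- The arm moves only by the shell command python3 -m pendant 'ROWS' [FORCE]. ROWS is JSON, a list of rows, each a list of 7 numbers: the opening, from 0 (shut) to 1 (fully open), then the shift along the tool's x, y, z each as a share of 0.5 m, from -1 to 1, then the turn, a rotation vector about the tool's x, y, z each as a share of 60 degrees, from -1 to 1. In form: [[gripper, tx, ty, tz, ax, ay, az], ...]. A call has 1 to 5 rows; each row is the pose to reach, as a shift and turn from the pose commanded when the call began, along the tool's axes at that moment; what a row does not reach only later rows make up. A row lasts 1/8 s, in which the tool goes at most 62.5 mm and 10.7 degrees, less where a joint would pass 70% of its speed; a pose out of reach is approached as far as the arm can. A call with a number of a shift or a turn outside -1 to 1 is refused whole. A call with a gripper value outside its range is refused whole. The fingers move at their own pace and stop on an object; FORCE is the grip in N (left out, the last holds). Time passes only in rows, so rows that repeat a pose let the fingers close. It gives the time, the measured TCP pose, the force, the opening and the grip force at its end, in the units of the state.
- env.get_state(): the state, without advancing time (a new reading comes with each control period).
- viewer.camera(name): name is "side" or "top" or "wrist"; returns (picture, depth): 420x560x3 uint8, red, green, blue; 420x560 float32, m along the optical axis (not along the pixel's ray), 0 where there is no reading.
- viewer.camera_info(name): a dict with "intrinsics" (3x3 intrinsics, pixels), "extrinsics" (4x4, takes a point from world to camera coordinates); the wrist camera has in their place "tool_from_camera" (4x4, takes a point from camera to tool coordinates, whose origin is the TCP and whose axes are the flange's). Camera axes: x right, y up, looking along -z (the intrinsics and any distortion apply to the point x, -y, -z); pixel columns grow to the right and rows downward; lengths in m; the calibration is good to about 2 mm. The wrist camera is an equidistant fisheye: a pixel r from the principal point sees the ray r / f radians off the axis. A picture is of the moment at which its call begins: read the wrist's pose just before it. camera_info takes no time and is no camera call.
- env.finish_job(): hands the job in; it is judged then, once.
The state is a dict: "t": time; "qpos": joint angles; "dq": joint speeds; "tau": joint torques, N m; "position": TCP position; "tcp_rot": TCP orientation; "force": force on the tool from outside, world axes, zero at the start; "ft_torque": the same for the moment, N m; "gripper_width": finger opening in m; "grasp_force": force on a finger pad.
Only numpy, scipy, OpenCV 4.12 (cv2) and the standard library are available. Lean on these libraries where they do the work, as an engineer would, in place of code of your own. Each camera call takes 0.05 s, during which the arm holds its last target. There are 200 camera calls.

## Task

Pick up the pendulum standing on the watchmaker's bench and hang it on the headed stud of the test stand: slide the side slot of its strap plate sideways over the stud, behind the stud's head, until the stud is under the notch, then let the plate down so that the stud is fully home in the notch, and let go so that it hangs still and upright. The stud's height is not known exactly, so feel for it gently (never push on the stand with more than 20 N), do not tip the pendulum over, and leave the other things on the bench where they are.

Things in the scene. Friction and masses are not known exactly. Their poses are not given: they have to be found in the camera images.
- pendulum: Loose pendulum, 168 mm tall, 0.2 to 0.4 kg, standing upright. Origin: centre of underside, z up. Brass bob 34 mm diameter, z 0-45 mm; rod 8 mm diameter to z 79; then a flat steel strap plate in the y-z plane, 8 mm thick (x -4 to 4), y -28 to +40, z 78-133, with a slot open at its +y edge; on top a grip tab, see tab.
- tab (a point): On the pendulum at x 0, y 0, z 153 mm: in the grip tab, a flat tongue 8 mm thick along x, 24 mm wide (y -12 to 12), z 133 to 168 mm. Pinch it from above across x.
- slot (a point): On the pendulum at x 0, y 29, z 105 mm: mid-height of the slot, under the overhang. The slot is 12 mm high (z 99-111 mm) and runs along y from the open +y edge to an end wall at y -6. Its lower jaw ends at y 18; its upper jaw, underside straight at z 111, overhangs to y 40, so it can be landed on the stud from above and guided along it.
- seat (a point): On the pendulum at x 0, y 0, z 117 mm: where the stud's axis lies when home. The notch, y -6 to 6, rises from the slot's inner end to its top at z 121 mm; the slot's end wall is also the notch's -y wall. Axes as the pendulum's.
- stand: Fixed rigid test stand. Origin: underside, below its post; z up. Wooden base 100 x 110 mm, 14 high; steel post 18 x 22 mm to z 158 mm; on its +x face a stud block 26 mm wide, reaching from 30 mm below to 12 mm above the stud's axis. The stud points level along the stand's +x, away from the robot; see stud.
- stud (a point): On the stand at x 36, y 0, z 145 mm: middle of the bare 8 mm pin (x 28-44) between an 18 mm collar and an 18 mm head 5 mm thick; the plate passes sideways (along y) between them with 4 mm play each side. The point marks the lowest setting: the real pin axis lies 0 to 30 mm above it, set anew each time and not measured; x and y are true.
- stake: Bystander: hexagonal steel block with holes, 60 mm across flats, 22 mm high. Origin: centre of underside.
- tin: Bystander: round aluminium parts tin, 66 mm diameter, 28 mm high. Origin: centre of underside.
- driver: Bystander: screwdriver, 130 mm long, lying along its x. Origin: under its middle.
- case: Bystander: small parts case, 52 x 42 mm, 22 mm high. Origin: centre of underside.
Things that resemble listed ones, but are neither listed nor needed, are in the scene too. There is more than one size of the stand; the job needs the larger. What is shaped like the pendulum but red is not meant.

How it is judged (in metres and radians):
On the way, in this order (a step that is already met when the one before it is completed fails the run):
1. the pendulum is gripped and lifted clear of the bench (height (world z) of pendulum above 0.02 m and contact force between the fingers and pendulum above 0.5 N), for 0.2 s.
2. the stud is home in the notch and carries load (x of seat in the frame of stud between -0.007 and 0.007 m and y of seat in the frame of stud between -0.005 and 0.005 m and z of seat in the frame of stud between -0.003 and 0.033 m and contact force between pendulum and stand above 1 N), for 0.2 s.
At the end, for the whole second after the job is handed in: Pendulum hanging by its notch, released, at rest: seat point within 7 mm of the stud point along the stud, 5 mm across it, and 3 mm below to 33 mm above it (the range of settings); over 1 N of weight on the stand; within 0.12 rad of upright; under 0.03 m/s and 0.3 rad/s (all of step 2 and angle between pendulum's own z axis and vertical below 0.12 rad and linear speed of pendulum below 0.03 m/s and angular speed of pendulum below 0.3 rad/s); the robot touches nothing.
It fails at once if the stand or its stud is pushed with more than 20 N (contact force between anything else and stand above 20 N).
It fails at once if the pendulum is tipped over (angle between pendulum's own z axis and vertical above 0.6 rad).
It fails at once if a bystander is moved more than 20 mm (distance of any of stake, tin, driver, case from where it was at the start of the episode above 0.02 m).
It also fails if it takes over 56 s, if anything falls off the work surface, if the arm or the gripper's body presses on something with over 40 N, if the wrist force passes 120 N, or if a joint passes its speed limit or range.

## Working session

There is one attempt and no reset: what is moved stays moved. The work goes in short steps, Python scripts to look and compute and a shell command to move; the robot and the scene stay as the last step left them, time stands still between calls to the robot, and variables do not carry over. Pictures are saved under pics/ and viewed, at most 10 in all, crops included, and the job is handed in when it is done.

```bash
mkdir -p pics
cat > h.py <<'E'
import numpy as np, cv2
from bench import env, viewer
def cam(n):
    s=env.get_state(); im,d=viewer.camera(n); ci=viewer.camera_info(n); return s,im,d,ci
def px2w(ci,d,u,v,depth=None):
    K=np.array(ci["intrinsics"]); E=np.array(ci["extrinsics"])
    z=d[int(v),int(u)] if depth is None else depth
    p=np.array([(u-K[0,2])/K[0,0]*z,-(v-K[1,2])/K[1,1]*z,-z,1])
    return (np.linalg.inv(E)@p)[:3]
def save(n,im): cv2.imwrite(n,im[:,:,::-1])
E
python3 - <<'E'
from h import *
for n in("top","side"):
    s,im,d,ci=cam(n); save(f"pics/{n}1.png",im); np.savez(f"{n}1.npz",im=im,d=d)
    print(n,ci)
print(env.get_state())
E
```

```text
top {'intrinsics': array([[509.49114495,   0.        , 272.20489862],
       [  0.        , 509.49114495, 220.23479525],
       [  0.        ,   0.        ,   1.        ]]), 'extrinsics': array([[ 0.01086042, -0.99992628,  0.00542985, -0.10848199],
       [ 0.98548314,  0.0116233 ,  0.16937499, -0.58269189],
       [-0.16942561,  0.00351154,  0.98553672, -1.3079888 ],
       [ 0.        ,  0.        ,  0.        ,  1.        ]])}
side {'intrinsics': array([[532.73791855,   0.        , 277.7070077 ],
       [  0.        , 532.73791855, 217.58415573],
       [  0.        ,   0.        ,   1.        ]]), 'extrinsics': array([[-0.99461512, -0.10335441, -0.00765701,  0.56466011],
       [ 0.0464995 , -0.51106658,  0.85828244, -0.17241543],
       [-0.09262052,  0.85330465,  0.51312047, -1.39981934],
       [ 0.        ,  0.        ,  0.        ,  1.        ]])}
{'t': 0.1, 'qpos': array([-7.55161514e+01,  2.42789474e+01,  9.34264384e+01,  7.12718481e-04,
        6.23706862e+01, -1.08858068e+00]), 'dq': array([ 0.03597472, -0.08043454, -0.1462911 ,  0.05336097, -0.01290376,
        0.07760762]), 'tau': array([-6.02950568e-04, -5.45614457e+01, -2.74324554e+01,  6.43958920e-02,
        1.88188726e-02, -2.66762748e-05]), 'position': array([ 0.16769159, -0.60157685,  0.22199568]), 'tcp_rot': array([[ 9.63293416e-01,  2.68450539e-01, -3.21398446e-04],
       [ 2.68450728e-01, -9.63292555e-01,  1.28826665e-03],
       [ 3.62351456e-05, -1.32725843e-03, -9.99999119e-01]]), 'force': array([-0.02780789,  0.21235545, -0.05796968]), 'ft_torque': array([-0.00356677, -0.00967015,  0.00968516]), 'grasp_force': 0.0, 'gripper_width': 0.0880060233405515}
```

View pics/top1.png

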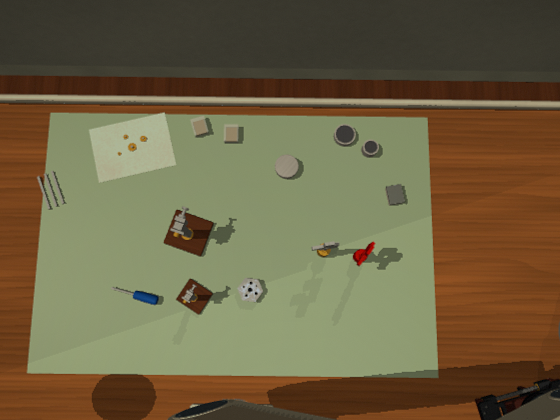

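View pics/side1.png

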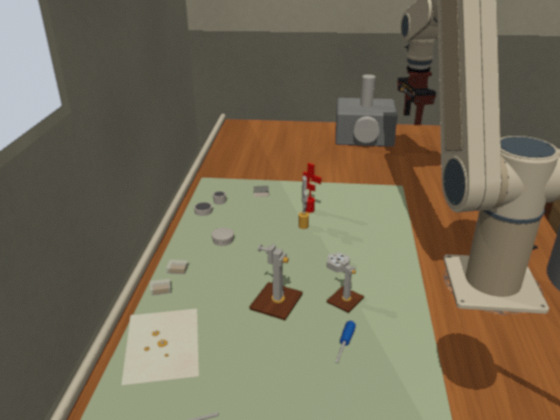

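The top view shows the steel/brass pendulum at about (323,247), and the red lookalike at (364,253), which is not meant. The larger stand is at (188,232) and the smaller one at (194,296), so the larger one fits the job. I'll confirm in one enlarged crop and measure from depth.

Run:
```python
from h import *
T=np.load("top1.npz");im,d=T["im"],T["d"];ci=viewer.camera_info("top")
a=cv2.resize(im[205:270,155:225],None,fx=5.6,fy=5.6,interpolation=cv2.INTER_CUBIC)
b=cv2.resize(im[215:280,300:385],None,fx=5,fy=5.6,interpolation=cv2.INTER_CUBIC)
save("pics/crop1.png",np.hstack([a,b])[:600,:800])
def cloud(u0,u1,v0,v1):
    return np.array([[u,v,*px2w(ci,d,u,v)] for v in range(v0,v1) for u in range(u0,u1) if d[v,u]>0])
def fit(P,z0,z1,name):
    Q=P[(P[:,4]>z0)&(P[:,4]<z1)]
    if len(Q)<3: print(name,"few",len(Q));return
    r=cv2.minAreaRect(Q[:,2:4].astype(np.float32)); w,V=np.linalg.eigh(np.cov(Q[:,2:4].T))
    print(name,len(Q),Q[:,2:].mean(0).round(4),"rect",np.round(r[0],4),np.round(r[1],4),round(r[2],1),"axis",V[:,1].round(3), "px",Q[:,:2].mean(0).round(1))
P=cloud(300,345,225,272)
print("pend z",P[:,4].min(),P[:,4].max())
for z0,z1 in((.02,.07),(.1,.14),(.137,.18),(.02,.2)): fit(P,z0,z1,f"pend{z0}")
S=cloud(155,240,200,262);print("stand z",S[:,4].max())
for z0,z1 in((.008,.02),(.1,.25),(.151,.165),(.165,.25)): fit(S,z0,z1,f"stand{z0}")
for r in S[S[:,4]>.1]: print(r.round(3).tolist(),end=' ')
print()
for r in P[P[:,4]>.06]: print(r.round(3).tolist(),end=' ')
```

```text
pend z -0.009649376401329679 0.17222110704904492
pend0.02 74 [ 0.501  -0.2401  0.043 ] rect [ 0.5051 -0.2398] [0.0293 0.0271] 51.2 axis [-0.146  0.989] px [324.  252.1]
pend0.1 87 [ 0.5054 -0.232   0.1278] rect [ 0.5074 -0.235 ] [0.0088 0.0686] 10.4 axis [-0.163  0.987] px [324.3 246.6]
pend0.137 52 [ 0.507  -0.2377  0.1612] rect [ 0.5061 -0.2274] [0.0086 0.0503] 10.9 axis [-0.206  0.978] px [328.1 244.3]
pend0.02 226 [ 0.5044 -0.2369  0.1046] rect [ 0.5049 -0.2354] [0.0323 0.0642] 30.3 axis [-0.143  0.99 ] px [325.3 248. ]
stand z 0.17239581657174785
stand0.008 1112 [0.5492 0.1202 0.0134] rect [0.5602 0.1062] [0.2145 0.1606] 85.2 axis [-0.26   0.966] px [190.4 234.1]
stand0.1 296 [0.5549 0.1241 0.1518] rect [0.5605 0.1275] [0.0336 0.074 ] 79.0 axis [-0.949  0.315] px [180.3 223.7]
stand0.151 152 [0.564  0.1227 0.1585] rect [0.5685 0.1218] [0.0258 0.0578] 70.9 axis [-0.94  0.34] px [180.6 219.7]
stand0.165 28 [0.5644 0.1227 0.1668] rect [0.5662 0.1217] [0.0246 0.0153] 64.3 axis [0.297 0.955] px [180.  218.9]
[182.0, 207.0, 0.596, 0.121, 0.159] [183.0, 207.0, 0.596, 0.118, 0.159] [184
[... 15422 characters left out ...]
] [316.0, 249.0, 0.499, -0.211, 0.127] [317.0, 249.0, 0.499, -0.214, 0.129] [318.0, 249.0, 0.5, -0.217, 0.121] [319.0, 249.0, 0.501, -0.22, 0.116] [320.0, 249.0, 0.501, -0.223, 0.109] [321.0, 249.0, 0.503, -0.227, 0.098] [322.0, 249.0, 0.503, -0.23, 0.095] [323.0, 249.0, 0.503, -0.232, 0.099] [324.0, 249.0, 0.504, -0.235, 0.092] [325.0, 249.0, 0.504, -0.238, 0.088] [326.0, 249.0, 0.504, -0.241, 0.086] [327.0, 249.0, 0.505, -0.244, 0.078] [312.0, 250.0, 0.498, -0.202, 0.116] [313.0, 250.0, 0.498, -0.205, 0.113] [314.0, 250.0, 0.498, -0.208, 0.112] [319.0, 250.0, 0.503, -0.224, 0.076] [320.0, 250.0, 0.502, -0.225, 0.086] [321.0, 250.0, 0.502, -0.228, 0.082] [325.0, 250.0, 0.504, -0.241, 0.065]
```

View pics/crop1.png

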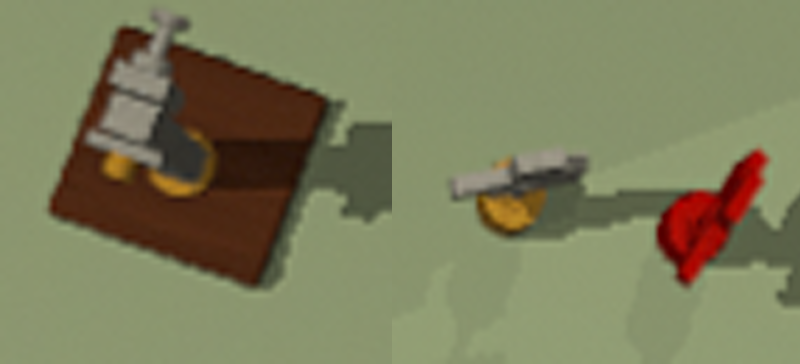

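Confirmed: the steel and brass pendulum is at (323,247), with its tab top at z 0.168 as it should be. Its long (+y, slot) side points to world +y, and its yaw is about +10.5°. The larger stand is confirmed, with its post top at 0.158, the stud head at px (185,208) and yaw about -18°. Next I move above the pendulum.

```bash
cat >> h.py <<'E'
def plan(x,y,z,yawx):
    s=env.get_state(); R=s["tcp_rot"]; a=np.radians(yawx)
    Rt=np.array([[np.cos(a),np.sin(a),0],[np.sin(a),-np.cos(a),0],[0,0,-1]])
    from scipy.spatial.transform import Rotation as Ro
    d=R.T@(np.array([x,y,z])-s["position"]); r=np.degrees(Ro.from_matrix(R.T@Rt).as_rotvec())
    print("t",round(s["t"],2),"pos",s["position"].round(4),"yawx",round(np.degrees(np.arctan2(R[1,0],R[0,0])),2),"shares",(d/.5).round(4),(r/60).round(4),"F",s["force"].round(2))
E
python3 -m pendant '[[1,0.42,-0.25,-0.16,0,0,-0.7],[1,0.42,-0.25,-0.16,0,0,-0.7],[1,0.42,-0.25,-0.16,0,0,-0.7],[1,0.42,-0.25,-0.16,0,0,-0.7],[1,0.42,-0.25,-0.16,0,0,-0.7]]'
python3 - <<'E'
from h import *
plan(.5075,-.24,.28,100.5)
print(viewer.camera_info("wrist"))
E
```

```text
t: 0.72
position: [0.3389, -0.4232, 0.304]
tcp_rot: [[0.532, 0.847, 0.002], [0.847, -0.532, -0.001], [-0.0, 0.002, -1.0]]
force: [0.5, -0.9, 0.1]
gripper_width: 0.088
grasp_force: 0.0
t 0.72 pos [ 0.3389 -0.4232  0.304 ] yawx 57.88 shares [0.4897 0.0906 0.0481] [ 0.0018  0.001  -0.7104] F [ 0.48 -0.9   0.06]
{'intrinsics': array([[325.1922621 ,   0.        , 277.30135587],
       [  0.        , 325.1922621 , 212.52755662],
       [  0.        ,   0.        ,   1.        ]]), 'tool_from_camera': array([[ 1.04316595e-04,  9.59394000e-01,  2.82069393e-01,
         7.93217429e-02],
       [ 9.99999993e-01, -1.17324399e-04,  2.92258957e-05,
        -8.08205829e-04],
       [ 6.11327711e-05,  2.82069388e-01, -9.59394005e-01,
        -1.62008642e-01],
       [ 0.00000000e+00,  0.00000000e+00,  0.00000000e+00,
         1.00000000e+00]])}
```

```bash
python3 -m pendant '[[1,0.49,0.09,0.048,0,0,-0.71],[1,0.49,0.09,0.048,0,0,-0.71],[1,0.49,0.09,0.048,0,0,-0.71],[1,0.49,0.09,0.048,0,0,-0.71],[1,0.49,0.09,0.048,0,0,-0.71]]' >/dev/null
cat >> h.py <<'E'
def wproj(s,ci,P):
    K=np.array(ci["intrinsics"]);T=np.array(ci["tool_from_camera"])
    t=s["tcp_rot"].T@(np.array(P)-s["position"]); c=np.linalg.inv(T)@np.append(t,1); c=c[:3]*[1,-1,-1]
    th=np.arctan2(np.hypot(c[0],c[1]),c[2]); r=th/np.hypot(c[0],c[1])
    return K[0,0]*c[0]*r+K[0,2], K[1,1]*c[1]*r+K[1,2]
def wpts(s,ci,d,z=None,uv=None):
    K=np.array(ci["intrinsics"]);T=np.array(ci["tool_from_camera"])
    if uv is None: v,u=np.mgrid[0:420,0:560]; u=u.ravel();v=v.ravel()
    else: u,v=np.array(uv,float).T
    x=(u-K[0,2])/K[0,0];y=(v-K[1,2])/K[1,1];th=np.hypot(x,y)+1e-9
    k=np.tan(th)/th; ray=np.stack([x*k,-y*k,-np.ones_like(x)],1)
    R=s["tcp_rot"]@T[:3,:3]; o=s["position"]+s["tcp_rot"]@T[:3,3]; w=ray@R.T
    D=d[v.astype(int),u.astype(int)] if z is None else (z-o[2])/w[:,2]
    return np.c_[u,v,o+w*D[:,None]][D>0]
E
python3 - <<'E'
from h import *
plan(.5075,-.24,.28,100.5)
s,im,d,ci=cam("wrist"); np.savez("w1.npz",im=im,d=d,p=s["position"],R=s["tcp_rot"]); save("pics/w1.png",im)
P=wpts(s,ci,d); Q=P[(P[:,4]>.145)&(P[:,4]<.18)&(np.hypot(P[:,2]-.5075,P[:,3]+.24)<.04)]
r=cv2.minAreaRect(Q[:,2:4].astype(np.float32)); print(len(Q),Q.mean(0),r)
Q=P[(P[:,4]>.12)&(P[:,4]<.142)&(np.hypot(P[:,2]-.5075,P[:,3]+.24)<.06)]
r=cv2.minAreaRect(Q[:,2:4].astype(np.float32)); print(len(Q),Q.mean(0),r)
E
```

```text
t 1.35 pos [ 0.5073 -0.2403  0.2774] yawx 100.42 shares [ 0.0004  0.0004 -0.0053] [-0.0012 -0.0012 -0.0013] F [-0.79 -0.2   0.29]
294 [ 2.81986395e+02  2.05054422e+02  5.10790442e-01 -2.33611016e-01
  1.65801824e-01] ((0.511300802230835, -0.23560167849063873), (0.0072921509854495525, 0.02448205091059208), 10.308280944824219)
286 [ 2.81524476e+02  1.78097902e+02  5.07544096e-01 -2.16235436e-01
  1.32990093e-01] ((0.5104038119316101, -0.2296774536371231), (0.00750572606921196, 0.0673103779554367), 10.470833778381348)
```

View pics/w1.png

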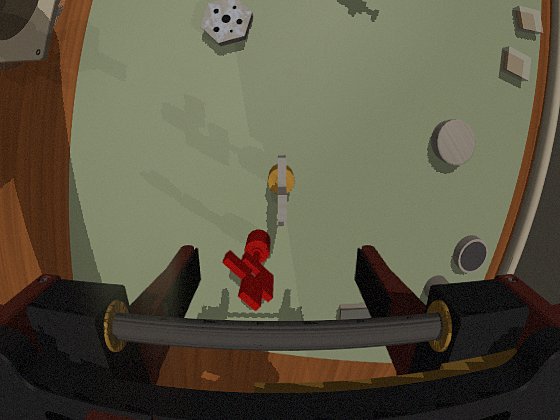

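The wrist view shows the tab at (282,205), its strap running upwards to (282,155) and the red one clear at (255,265). The wrist depth puts the tab at (0.511,-0.236). I go lower and recheck numerically.

```bash
python3 - <<'E'
from h import *
plan(.5105,-.237,.20,100.5)
E
python3 -m pendant '[[1,0.005,0.006,0.155,0,0,0],[1,0.005,0.006,0.155,0,0,0],[1,0.005,0.006,0.155,0,0,0]]' >/dev/null
python3 - <<'E'
from h import *
plan(.5105,-.237,.139,100.5)
s,im,d,ci=cam("wrist"); save("pics/w2.png",im[120:420,130:430])
P=wpts(s,ci,d); N=np.hypot(P[:,2]-.5105,P[:,3]+.237)
for lo,hi,r in((.145,.18,.03),(.12,.142,.06)):
    Q=P[(P[:,4]>lo)&(P[:,4]<hi)&(N<r)]
    print(len(Q),Q.mean(0).round(4),cv2.minAreaRect(Q[:,2:4].astype(np.float32)))
E
```

```text
t 1.4 pos [ 0.5062 -0.2417  0.2776] yawx 100.23 shares [0.0076 0.0105 0.1552] [-0.0017 -0.0008 -0.0044] F [0.16 0.26 0.17]
t 1.77 pos [ 0.5073 -0.2405  0.2006] yawx 100.03 shares [0.0056 0.0079 0.1232] [-0.0021 -0.0013 -0.0078] F [-0.01 -0.33 -0.25]
582 [ 2.839089e+02  2.350326e+02  5.108000e-01 -2.333000e-01  1.657000e-01] ((0.5113929510116577, -0.23571661114692688), (0.007894515059888363, 0.02503405697643757), 10.088654518127441)
481 [ 2.830104e+02  1.884906e+02  5.066000e-01 -2.102000e-01  1.328000e-01] ((0.5065549612045288, -0.210113063454628), (0.007335676811635494, 0.02874452993273735), 10.19299030303955)
```

```bash
python3 -m pendant '[[1,0.0075,0.009,0.06,0,0,0],[1,0.0075,0.009,0.122,0,0,0],[1,0.0075,0.009,0.122,0,0,0]]'
python3 -m pendant '[[0,0,0,0,0,0,0],[0,0,0,0,0,0,0],[0,0,0,0,0,0,0],[0,0,0,0,0,0,0],[0,0,0,0,0,0,0]]' 25
```

```text
t: 2.2
position: [0.5118, -0.2354, 0.1403]
tcp_rot: [[-0.176, 0.984, -0.001], [0.984, 0.176, 0.001], [0.001, -0.001, -1.0]]
force: [-0.4, -0.2, 0.5]
gripper_width: 0.0876
grasp_force: 0.0
t: 2.82
position: [0.5122, -0.2351, 0.1403]
tcp_rot: [[-0.177, 0.984, 0.0], [0.984, 0.177, -0.0], [-0.0, 0.0, -1.0]]
force: [0.0, 1.0, -0.1]
gripper_width: 0.0412
grasp_force: 0.0
```

```bash
python3 -m pendant '[[0,0,0,0,0,0,0],[0,0,0,0,0,0,0],[0,0,0,0,0,0,0],[0,0,0,0,0,0,0],[0,0,0,0,0,0,0]]' 25
python3 -m pendant '[[0,0,0,0,0,0,0],[0,0,0,-0.04,0,0,0],[0,0,0,-0.1,0,0,0],[0,0,0,-0.2,0,0,0],[0,0,0,-0.28,0,0,0]]' 25
```

```text
t: 3.45
position: [0.5119, -0.235, 0.14]
tcp_rot: [[-0.177, 0.984, -0.0], [0.984, 0.177, 0.0], [0.0, -0.0, -1.0]]
force: [-0.8, -0.1, -0.3]
gripper_width: 0.0079
grasp_force: 25.0
t: 4.08
position: [0.5121, -0.235, 0.2815]
tcp_rot: [[-0.177, 0.984, 0.0], [0.984, 0.177, 0.0], [0.0, 0.0, -1.0]]
force: [1.0, -0.2, -4.5]
gripper_width: 0.0077
grasp_force: 25.0
```

Gripped (7.9 mm wide, 4.5 N of weight) and lifted. Next I carry it to a viewing position on the stand's -y side.

```bash
python3 -m pendant '[[0,0.05,0.018,-0.02,0,0,0.05],[0,0.15,0.055,-0.04,0,0,0.15],[0,0.26,0.095,-0.04,0,0,0.25],[0,0.37,0.135,-0.04,0,0,0.35],[0,0.45,0.165,-0.04,0,0,0.42]]' 25 >/dev/null
python3 - <<'E'
from h import *
plan(.5625,.0546,.30,71.6)
E
```

```text
t 4.7 pos [0.5534 0.0033 0.2998] yawx 74.87 shares [ 0.1039 -0.0092 -0.0004] [-0.0007 -0.0002  0.0545] F [ 0.91 -0.73 -3.76]
```

```bash
python3 -m pendant '[[0,0.05,-0.004,0,0,0,0.03],[0,0.09,-0.009,0,0,0,0.054],[0,0.104,-0.009,0,0,0,0.054],[0,0.104,-0.009,0,0,0,0.054]]' 25
python3 - <<'E'
from h import *
s,im,d,ci=cam("wrist"); save("pics/w3.png",cv2.resize(im[40:320,140:420],None,fx=2,fy=2)); np.savez("w3.npz",im=im,d=d,p=s["position"],R=s["tcp_rot"])
plan(.5625,.0546,.30,71.6)
P=wpts(s,ci,d); R=s["tcp_rot"]
L=(P[:,2:]-s["position"])@R   # tool coords
for lo,hi in((.285,.30),(.10,.28)):
    m=(P[:,4]>lo)&(P[:,4]<hi)&(np.abs(L[:,1])<.012)&(L[:,0]<.05)&(L[:,0]>-.04)
    if m.sum(): print(lo,m.sum(),"toolx range",np.percentile(L[m,0],[1,50,99]).round(4),"tooly",np.percentile(L[m,1],[2,50,98]).round(4),"z",np.median(P[m,4]))
E
```

```text
t: 5.2
position: [0.5626, 0.0523, 0.2998]
tcp_rot: [[0.312, 0.95, -0.001], [0.95, -0.312, -0.0], [-0.0, -0.001, -1.0]]
force: [0.4, -0.4, -4.2]
gripper_width: 0.008
grasp_force: 25.0
t 5.25 pos [0.5626 0.0519 0.2999] yawx 71.76 shares [ 0.0052 -0.0019 -0.0002] [-0.0004  0.0005  0.0026] F [ 0.26 -0.17 -3.23]
0.285 802 toolx range [0.0107 0.0247 0.0391] tooly [-0.0039 -0.      0.0033] z 0.2923241516191287
0.1 649 toolx range [-0.016   0.0034  0.0389] tooly [-0.0115  0.0018  0.0118] z 0.2045282175119139
```

View pics/w3.png

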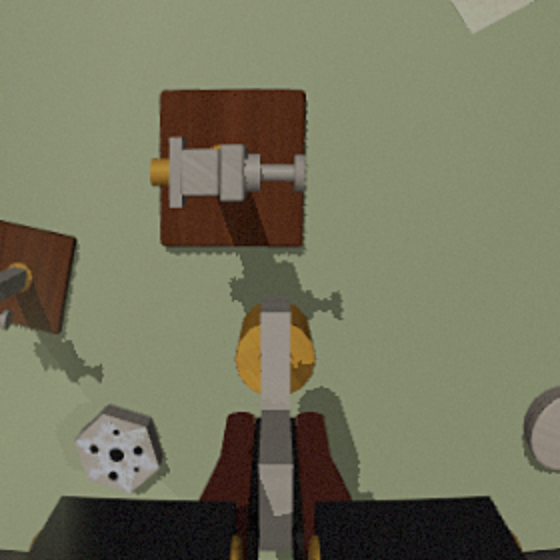

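The wrist view shows the stand square to the tool. In the crop the pin runs (258–296, 172), with the head at 300 and the collar at 252; the strap's far end is at (275,302). Now I compute the offsets.

Run:
```python
from h import *
T=np.load("w3.npz");im,d=T["im"],T["d"];s=dict(position=T["p"],tcp_rot=T["R"]);ci=viewer.camera_info("wrist")
P=wpts(s,ci,d);L=(P[:,2:]-s["position"])@s["tcp_rot"]
def show(n,u0,u1,v0,v1,z0,z1):
    m=(P[:,0]>=u0)&(P[:,0]<=u1)&(P[:,1]>=v0)&(P[:,1]<=v1)&(P[:,4]>z0)&(P[:,4]<z1)
    print(n,m.sum(),"tx",np.percentile(L[m,0],[2,50,98]).round(4),"ty",np.percentile(L[m,1],[2,50,98]).round(4),"z",np.percentile(P[m,4],[5,50,95]).round(4))
c=lambda x:140+x/2
r=lambda y:40+y/2
show("pin",c(264),c(290),r(160),r(184),.12,.2)
show("head",c(293),c(308),r(150),r(195),.12,.2)
show("collar",c(243),c(260),r(150),r(195),.12,.2)
show("block",c(215),c(244),r(140),r(205),.12,.2)
show("post",c(182),c(218),r(140),r(205),.12,.2)
for z in(.148,.156): print(z,(wpts(s,ci,d,z,[(c(258),r(172)),(c(296),r(172)),(c(175),r(172)),(c(300),r(172))])[:,2:]-s["position"])@s["tcp_rot"])
# plate edges on strap top (z~.2925)
print((wpts(s,ci,d,.293,[(c(262),r(305)),(c(291),r(305)),(c(260),r(400)),(c(291),r(400))])[:,2:]-s["position"])@s["tcp_rot"])
```

```text
pin 125 tx [0.0696 0.0734 0.0772] ty [-0.0053  0.0003  0.0068] z [0.1555 0.1574 0.159 ]
head 104 tx [0.0639 0.0735 0.0819] ty [0.0086 0.0106 0.0131] z [0.1542 0.1609 0.163 ]
collar 167 tx [0.065  0.0736 0.0826] ty [-0.0147 -0.0108 -0.0071] z [0.1568 0.1613 0.1636]
block 398 tx [0.0618 0.0737 0.0856] ty [-0.0275 -0.0203 -0.0143] z [0.1572 0.1659 0.1672]
post 469 tx [0.0602 0.0738 0.0867] ty [-0.0455 -0.0358 -0.0265] z [0.1443 0.1579 0.1591]
0.148 [[ 0.07324455 -0.00825724  0.15180796]
 [ 0.0732584   0.00987095  0.15179886]
 [ 0.07387197 -0.0482003   0.15182775]
 [ 0.07327077  0.01178098  0.15179789]]
0.156 [[ 0.07340333 -0.00805783  0.14380779]
 [ 0.07341683  0.00960821  0.14379892]
 [ 0.07401476 -0.04698262  0.14382707]
 [ 0.07342889  0.01146955  0.14379798]]
[[ 0.04094168 -0.00373262  0.00681953]
 [ 0.04094379  0.00398514  0.00681565]
 [ 0.01389438 -0.00443846  0.00683149]
 [ 0.01389523  0.00418609  0.00682716]]
```

The pin axis is at tool x +73.5 mm, tool y about +0.5 mm, z about 0.153 (three cues agree). I lower beside the stand until the jaw is about 4 mm above the pin top, then slide until the overhang is over the pin.

```bash
python3 -m pendant '[[0,0,0.001,0.05,0,0,0],[0,0,0.001,0.12,0,0,0],[0,0,0.001,0.19,0,0,0],[0,0,0.001,0.22,0,0,0],[0,0,0.001,0.22,0,0,0]]' 25 >/dev/null
python3 -m pendant '[[0,0.02,0,0,0,0,0],[0,0.05,0,0,0,0,0],[0,0.075,0,0,0,0,0],[0,0.085,0,0,0,0,0],[0,0.085,0,0,0,0,0]]' 25
```

```text
t: 6.5
position: [0.5766, 0.0931, 0.1902]
tcp_rot: [[0.312, 0.95, -0.0], [0.95, -0.312, -0.0], [-0.0, 0.0, -1.0]]
force: [0.9, -0.2, -3.6]
gripper_width: 0.0082
grasp_force: 25.0
```

```bash
python3 -m pendant '[[0,0,0,0.002,0,0,0],[0,0,0,0.004,0,0,0],[0,0,0,0.005,0,0,0],[0,0,0,0.005,0,0,0]]' 25 
python3 -m pendant '[[0,0,0,0.001,0,0,0],[0,0,0,0.002,0,0,0],[0,0,0,0.002,0,0,0]]' 25
```

```text
t: 7.0
position: [0.5765, 0.0923, 0.1877]
tcp_rot: [[0.314, 0.95, -0.0], [0.95, -0.314, -0.0], [-0.0, -0.0, -1.0]]
force: [-1.1, -0.2, -2.9]
gripper_width: 0.0081
grasp_force: 25.0
t: 7.38
position: [0.5767, 0.0924, 0.1872]
tcp_rot: [[0.313, 0.95, 0.001], [0.95, -0.313, -0.0], [0.0, 0.001, -1.0]]
force: [-2.1, -1.7, 3.9]
gripper_width: 0.0079
grasp_force: 25.0
```

Contact is felt at TCP z of about 0.187, matching the estimate. I raise about 2.5 mm to mid-slot and slide in.

```bash
python3 -m pendant '[[0,0,0,-0.005,0,0,0],[0,0,0,-0.005,0,0,0],[0,0.012,0,-0.005,0,0,0],[0,0.024,0,-0.005,0,0,0],[0,0.03,0,-0.005,0,0,0]]' 25 
python3 -m pendant '[[0,0.01,0,0,0,0,0],[0,0.02,0,0,0,0,0],[0,0.026,0,0,0,0,0],[0,0.029,0,0,0,0,0],[0,0.029,0,0,0,0,0]]' 25
```

```text
t: 8.0
position: [0.5815, 0.1074, 0.189]
tcp_rot: [[0.313, 0.95, -0.0], [0.95, -0.313, 0.0], [0.0, -0.0, -1.0]]
force: [0.8, -0.3, -3.5]
gripper_width: 0.0079
grasp_force: 25.0
t: 8.62
position: [0.5858, 0.1206, 0.1892]
tcp_rot: [[0.313, 0.95, 0.0], [0.95, -0.313, -0.0], [-0.0, 0.0, -1.0]]
force: [0.3, 0.3, -2.5]
gripper_width: 0.0079
grasp_force: 25.0
```

```bash
python3 -m pendant '[[0,0.002,0,0,0,0,0],[0,0.003,0,0,0,0,0],[0,0.003,0,0,0,0,0]]' 25 | grep -E "pos|force"
python3 -m pendant '[[0,0.002,0,0,0,0,0],[0,0.002,0,0,0,0,0]]' 25  | grep -E "pos|force"
```

```text
position: [0.5863, 0.1219, 0.1892]
force: [0.4, 1.2, -3.7]
grasp_force: 25.0
position: [0.5866, 0.123, 0.1892]
force: [0.1, -0.0, -3.8]
grasp_force: 25.0
```

```bash
python3 -m pendant '[[0,0.002,0,0,0,0,0],[0,0.002,0,0,0,0,0]]' 25 | grep -E "pos|force"
```

```text
position: [0.587, 0.1239, 0.1892]
force: [-1.1, -0.2, -3.6]
grasp_force: 25.0
```

```bash
python3 -m pendant '[[0,0.002,0,0,0,0,0],[0,0.002,0,0,0,0,0]]' 25 | grep -E "pos|force"
```

```text
position: [0.5872, 0.1248, 0.1892]
force: [0.3, -0.7, -2.9]
grasp_force: 25.0
```

```bash
python3 -m pendant '[[0,0.002,0,0,0,0,0],[0,0.002,0,0,0,0,0]]' 25 | grep -E "pos|force"
```

```text
position: [0.5873, 0.1253, 0.1891]
force: [0.1, -4.7, -2.4]
grasp_force: 25.0
```

End wall felt. I back off 2.5 mm to centre the notch and lower.

```bash
python3 -m pendant '[[0,-0.005,0,0,0,0,0],[0,-0.005,0,0.004,0,0,0],[0,-0.005,0,0.01,0,0,0],[0,-0.005,0,0.016,0,0,0],[0,-0.005,0,0.019,0,0,0]]' 25 | grep -E "pos|force"
python3 -m pendant '[[0,0,0,0.002,0,0,0],[0,0,0,0.003,0,0,0],[0,0,0,0.003,0,0,0]]' 25 | grep -E "pos|force"
```

```text
position: [0.5866, 0.1234, 0.1793]
force: [0.8, -0.1, -3.0]
grasp_force: 25.0
position: [0.5868, 0.1234, 0.1782]
force: [-0.8, 0.1, -3.5]
grasp_force: 25.0
```

In the notch: below the jaw level with no side force. Lower until the stud takes the weight.

```bash
python3 -m pendant '[[0,0,0,0.001,0,0,0],[0,0,0,0.002,0,0,0],[0,0,0,0.002,0,0,0]]' 25 | grep -E "pos|force"
```

```text
position: [0.5868, 0.1234, 0.1772]
force: [0.6, -0.3, -3.9]
grasp_force: 25.0
```

```bash
python3 -m pendant '[[0,0,0,0.001,0,0,0],[0,0,0,0.0015,0,0,0],[0,0,0,0.0015,0,0,0]]' 25 | grep -E "pos|force"
```

```text
position: [0.5869, 0.1234, 0.1768]
force: [-1.9, 0.3, 1.7]
grasp_force: 25.0
```

Stud is carrying the load. Let go gently.

```bash
python3 -m pendant '[[0,0,0,0,0,0,0],[0,0,0,0,0,0,0],[0.1,0,0,0,0,0,0],[0.2,0,0,0,0,0,0],[0.3,0,0,0,0,0,0]]' 5
python3 -m pendant '[[0.35,0,0,0,0,0,0],[0.4,0,0,0,0,0,0],[0.4,0,0,0,0,0,0],[0.4,0,0,0,0,0,0]]' 5
python3 - <<'E'
from h import *
s,im,d,ci=cam("wrist"); s2,im2,d2,c2=cam("side")
a=cv2.resize(im[60:360,140:440],(400,400));b=cv2.resize(im2[220:320,230:330],(400,400),interpolation=cv2.INTER_CUBIC)
save("pics/rel.png",np.hstack([a,b]))
E
```

```text
t: 12.38
position: [0.5867, 0.1234, 0.1763]
tcp_rot: [[0.313, 0.95, -0.0], [0.95, -0.313, -0.0], [-0.0, -0.0, -1.0]]
force: [0.0, 0.3, -0.4]
gripper_width: 0.024
grasp_force: 0.0
t: 12.88
position: [0.5868, 0.1234, 0.1764]
tcp_rot: [[0.313, 0.95, 0.0], [0.95, -0.313, -0.0], [0.0, 0.0, -1.0]]
force: [-0.2, -0.4, -0.1]
gripper_width: 0.0351
grasp_force: 0.0
```

View pics/rel.png

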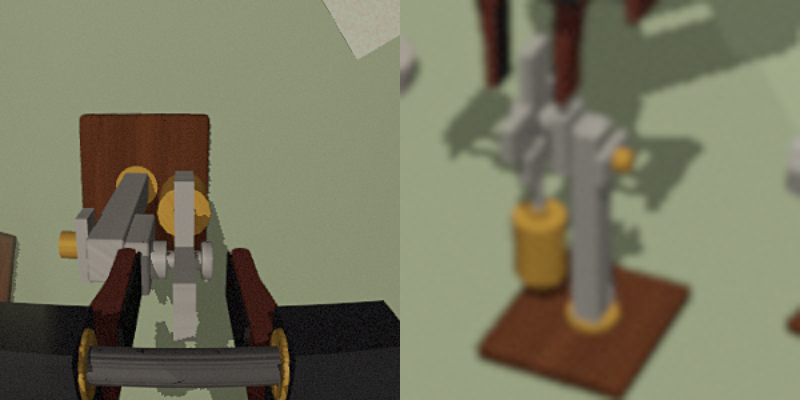

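It shows the plate hanging upright between collar (160,260) and head (207,260), fingers clear. I retreat straight up, let it settle and check.

```bash
python3 -m pendant '[[0.4,0,0,-0.03,0,0,0],[0.4,0,0,-0.1,0,0,0],[0.4,0,0,-0.2,0,0,0],[0.4,0,0,-0.26,0,0,0],[0.4,0,0,-0.26,0,0,0]]' 5 >/dev/null
for i in 1 2 3; do python3 -m pendant '[[0.4,0,0,0,0,0,0],[0.4,0,0,0,0,0,0],[0.4,0,0,0,0,0,0],[0.4,0,0,0,0,0,0],[0.4,0,0,0,0,0,0]]' 5 | grep -E "^t:|pos"; done
python3 - <<'E'
from h import *
s,im,d,ci=cam("wrist"); 
for i in range(8): _,im2,d2,_=cam("wrist")
print(np.abs(im.astype(int)-im2)[60:330,150:430].mean(), np.abs(im.astype(int)-im2)[60:330,150:430].max())
P=wpts(s,ci,d); L=(P[:,2:]-np.array([.5868,.1234,0]))@s["tcp_rot"]
m=(P[:,4]>.195)&(P[:,4]<.22)&(np.abs(L[:,1])<.03)&(np.abs(L[:,0])<.03); print("tab",m.sum(),P[m].mean(0).round(4),np.percentile(L[m,0],[2,98]),np.percentile(L[m,1],[2,98]))
save("pics/end.png",cv2.resize(im2[60:330,150:430],None,fx=2,fy=2))
E
```

```text
t: 14.22
position: [0.5867, 0.1234, 0.3062]
t: 14.85
position: [0.5867, 0.1234, 0.3064]
t: 15.48
position: [0.5868, 0.1234, 0.3064]
3.0977072310405642 37
tab 271 [2.779815e+02 2.134576e+02 5.873000e-01 1.242000e-01 2.042000e-01] [-0.01166712  0.01171793] [-0.00320228  0.00363399]
```

View pics/end.png

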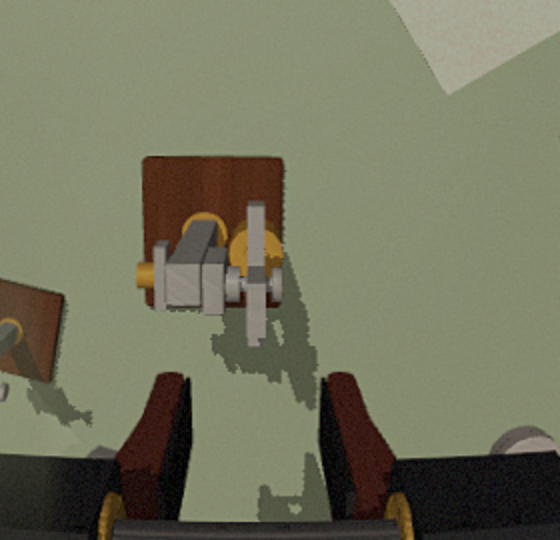

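The pendulum hangs upright and still between collar (233,285) and head (277,285), with the tab top at z 0.204 as expected and the robot clear.

```bash
python3 -c "
from bench import env
print(env.finish_job())"
```

```text
the job is handed in; nothing more can be done
None
```

The pendulum is hanging by its notch on the larger stand's stud, upright and still, with the gripper clear of it; I handed the job in at about 16 s of the 56 s limit, and it returned no verdict.

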